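# Stand the mended pots in their cork rests

### The job

Four mended clay pots with narrow necks are scattered over the conservation bench; stand each one upright in the round cork rest of its own size (smallest pot in the smallest rest, and so on up to the largest), with its foot fully down inside the rim. Set them down gently, never dropping or tipping one, and leave the open clay bowl and the lidded glass jar where they are.

Things in the scene. Friction and masses are not known exactly. Their poses are not given: they have to be found in the camera images.
- tiny_pot: The smallest of the four closed-shouldered terracotta pots, loose, upright: a round body 52 mm in greatest diameter (at 24 mm height, a dark painted band there) on a straight foot 32 mm in diameter and 10 mm high, and above the shoulder (at 46 mm height) a straight narrow open neck 26 mm in outer diameter and 34 mm long, the place to take hold of it; 80 mm tall in all, 0.08 to 0.17 kg. Origin: centre of the underside; z up its axis.
- small_pot: The second smallest of the four closed-shouldered terracotta pots, loose, upright: a round body 70 mm in greatest diameter (at 30 mm height, a dark painted band there) on a straight foot 48 mm in diameter and 10 mm high, and above the shoulder (at 58 mm height) a straight narrow open neck 32 mm in outer diameter and 34 mm long, the place to take hold of it; 92 mm tall in all, 0.14 to 0.28 kg. Origin: centre of the underside; z up its axis.
- medium_pot: The second largest of the four closed-shouldered terracotta pots, loose, upright: a round body 88 mm in greatest diameter (at 36 mm height, a dark painted band there) on a straight foot 64 mm in diameter and 10 mm high, and above the shoulder (at 70 mm height) a straight narrow open neck 38 mm in outer diameter and 34 mm long, the place to take hold of it; 104 mm tall in all, 0.22 to 0.45 kg. Origin: centre of the underside; z up its axis.
- large_pot: The largest of the four closed-shouldered terracotta pots, loose, upright: a round body 106 mm in greatest diameter (at 43 mm height, a dark painted band there) on a straight foot 80 mm in diameter and 10 mm high, and above the shoulder (at 82 mm height) a straight narrow open neck 44 mm in outer diameter and 34 mm long, the place to take hold of it; 116 mm tall in all, 0.32 to 0.65 kg. Origin: centre of the underside; z up its axis.
- tiny_rest: The smallest of the four round cork rests, fixed to the table: a shallow dish 66 mm in outer diameter and 13 mm high, with a flat floor 5 mm above the table and a rim 8 mm wide, so the recess is 50 mm in diameter and 8 mm deep; it belongs to the smallest pot. Origin: centre of the underside, on the table; z up.
- small_rest: The second smallest of the four round cork rests, fixed to the table: a shallow dish 82 mm in outer diameter and 13 mm high, with a flat floor 5 mm above the table and a rim 8 mm wide, so the recess is 66 mm in diameter and 8 mm deep; it belongs to the second smallest pot. Origin: centre of the underside, on the table; z up.
- medium_rest: The second largest of the four round cork rests, fixed to the table: a shallow dish 98 mm in outer diameter and 13 mm high, with a flat floor 5 mm above the table and a rim 8 mm wide, so the recess is 82 mm in diameter and 8 mm deep; it belongs to the second largest pot. Origin: centre of the underside, on the table; z up.
- large_rest: The largest of the four round cork rests, fixed to the table: a shallow dish 114 mm in outer diameter and 13 mm high, with a flat floor 5 mm above the table and a rim 8 mm wide, so the recess is 98 mm in diameter and 8 mm deep; it belongs to the largest pot. Origin: centre of the underside, on the table; z up.
- bowl: An open terracotta bowl without a neck, loose, 96 mm across the rim, 45 mm high; a bystander. Origin: centre of the underside.
- glass_jar: A clear glass jar with a white lid, loose, 72 mm in diameter, 75 mm high; a bystander. Origin: centre of the underside.
Not all that is in view belongs to the job. What is shaped like the tiny_pot but yellow is not meant.

How it is judged:
By the outcome, as a careful person would: the job done as asked, in the order asked, and still so for the second after the job is handed in, with the robot touching nothing.
It also fails if it takes over 120 s, if anything falls off the work surface, if the arm or the gripper's body presses on something with over 40 N, if the wrist force passes 120 N, or if a joint passes its speed limit or range.

### The arm

A 6-joint arm with a two-finger parallel gripper is mounted at the origin on the work surface. World frame = base frame: x ahead of the robot, y to its left, z up, the work surface at z = 0. Lengths are in m, angles in degrees, forces in N, time in s.
With the tool pointing down it reaches from about 0.4 to 0.825 m from the base axis. Payload 7 kg.
Tool frame: the origin (TCP) lies midway between the tips of the shut fingers; the grasp point (between the pads) lies hold_point_z behind it (hold_point_z is the distance from the TCP to the grasp point, in m); z points along the fingers, y is the line along which they close (so a half turn about z gives the same grasp; the last joint's range is limited). The gripper opens to 88 mm and grips with 3 to 60 N. Pads are 19 mm wide; open, the fingers measure 130 mm over their backs; the gripper's body (78 mm by 193 mm) begins 47 mm behind the grasp point.
Start: joints at [89.387, 20.546, 0.682, 0, -70.136, -16.507], TCP at [0.199, 0.645, 0.199] pointing down, gripper open.
Joint ranges: [-176.03, 176.03], [-82.01, 121.73], [-58.28, 71.71], [-173.87, 95.51], [-174.79, -0.11], [-173.66, 173.66]. Speed limits (degrees/s): [136.94, 136.94, 172.46, 180, 180, 180].

### API

Orientations are given as [roll, pitch, yaw] about the fixed x, y, z axes, in that order (R = Rz(yaw) Ry(pitch) Rx(roll)).
In Python, from plant import * gives the robot as it stands.
- The arm moves only by the tool step_arm, never from a script. Its argument "steps" is a list that holds one entry, the list of rows, each a list of 6 numbers: the shift along the tool's x, y, z scaled (see below), then the turn, a rotation vector about the tool's x, y, z scaled (see below). In form: [[[tx, ty, tz, wx, wy, wz], ...]]. A call has 1 to 20 rows; each row is the pose to reach, as a shift and turn from the pose commanded when the call began, along the tool's axes at that moment; what a row does not reach only later rows make up. The controller multiplies each number of a shift by 100 mm and each number of a turn by 0.5 rad. A row lasts 1/10 s, in which the tool goes at most 50 mm and 8.59 degrees, less where a joint would pass 70% of its speed; a pose out of reach is approached as far as the arm can. A call with a number of a shift or a turn outside -1 to 1 is refused whole. A call with a gripper value outside its range is refused whole. "jaw" is the closure in counts, from 0 (fully open) to 255 (shut), set as the call begins (left out, the last holds). The fingers move at their own pace and stop on an object; the grip force is fixed at half the most. Time passes only in rows, so rows that repeat a pose let the fingers close. It gives the time, the measured TCP pose, the force, the opening and the grip force at its end, in the units of the state.
- get_obs(): the state, without advancing time (a new reading comes with each control period).
- snapshot(name): name is "side" or "top"; returns (picture, depth): 384x512x3 uint8, red, green, blue; 384x512 float32, m along the optical axis (not along the pixel's ray), 0 where there is no reading.
- calibration(name): a dict with "mtx" (3x3 intrinsics, pixels), "rvec" (rotation vector, rad) and "tvec" (3), from world to camera coordinates, as OpenCV has them. Camera axes: x right, y down, z forward; pixel columns grow to the right and rows downward; lengths in m; the calibration is good to about 2 mm. A picture is of the moment at which its call begins. calibration takes no time and is no camera call.
- close_job(): hands the job in; it is judged then, once.
The state is a dict: "clock": time; "joint_pos": joint angles; "qvel": joint speeds; "tau": joint torques, N m; "tool_pos": TCP position; "orientation": TCP orientation; "force": force on the tool from outside, world axes, zero at the start; "moment": the same for the moment, N m; "opening": finger opening in m; "gripper_force": force on a finger pad.
Only numpy, scipy, OpenCV 4.12 (cv2) and the standard library are available. Lean on these libraries where they do the work, as an engineer would, in place of code of your own. Each camera call takes 0.05 s, during which the arm holds its last target. There are 200 camera calls.

## Working session

There is one attempt and no reset: what is moved stays moved. The work goes in short steps, Python scripts to look and compute and a tool call to move; the robot and the scene stay as the last step left them, time stands still between calls to the robot, and variables do not carry over. Pictures are saved under pics/ and viewed, at most 14 in all, crops included, and the job is handed in when it is done.

Besides the shell and the picture viewer there is one more tool, called after "Emit:" by a JSON object that holds its "name" and its "arguments". step_arm: Moves the arm, as the interface text tells. Its arguments: {"type":"object","properties":{"steps":{"type":"array","items":{"type":"array","items":{"type":"array","items":{"type":"number","minimum":-1,"maximum":1}}}},"jaw":{"type":"number"}},"required":["steps"]}

```bash
mkdir -p pics; python3 - <<'E'
from plant import *
import cv2,numpy as np
o=get_obs();print(o)
for n in("top","side"):
    p,d=snapshot(n);cv2.imwrite(f"pics/{n}0.png",p[:,:,::-1]);np.save(f"pics/{n}0.npy",d)
    c=calibration(n);R=cv2.Rodrigues(np.array(c["rvec"]))[0];print(n,np.array(c["mtx"]).tolist(),(-R.T@np.array(c["tvec"]).ravel()),R.round(2).tolist())
E
ls
```

```text
{'clock': 0.0, 'joint_pos': array([ 8.93891254e+01,  2.05902421e+01,  6.33943884e-01, -1.87718989e-02,
       -7.01366583e+01, -1.65072494e+01]), 'qvel': array([ 0.01192671, -0.10331723, -0.02069525, -0.03497431, -0.15424511,
       -0.00372182]), 'tau': array([ 7.88056550e-04, -5.82728219e+01,  2.93041205e+01,  6.99707374e+00,
        6.96711868e-03, -1.66646969e-04]), 'tool_pos': array([0.19855833, 0.64457383, 0.19764173]), 'orientation': array([ 1.79905860e+02, -9.49515581e-03, -1.71245088e+01]), 'force': array([-0.08886258, -0.96750851,  0.72768498]), 'moment': array([-0.02021686,  0.04962884, -0.00106487]), 'gripper_force': 0.0, 'opening': 0.08767416872421067}
top [[420.5400456063512, 0.0, 260.94426765133863], [0.0, 420.5400456063512, 193.59452753367356], [0.0, 0.0, 1.0]] [0.44895179 0.01259906 1.21708159] [[0.02, -1.0, 0.02], [-1.0, -0.02, -0.05], [0.05, -0.02, -1.0]]
side [[391.13250096180195, 0.0, 252.34751354905876], [0.0, 391.13250096180195, 190.22604455470318], [0.0, 0.0, 1.0]] [-0.01299268 -0.70340008  0.62783545] [[0.79, -0.61, 0.01], [-0.33, -0.45, -0.83], [0.51, 0.65, -0.56]]
pics
```

View pics/top0.png

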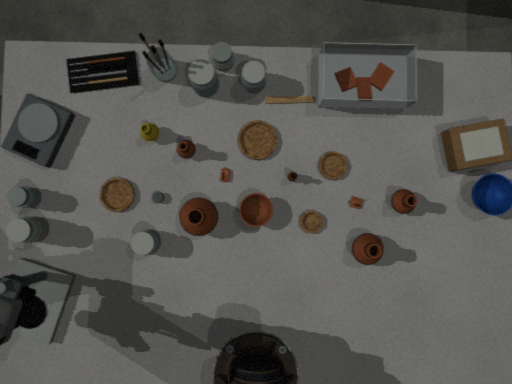

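View pics/side0.png

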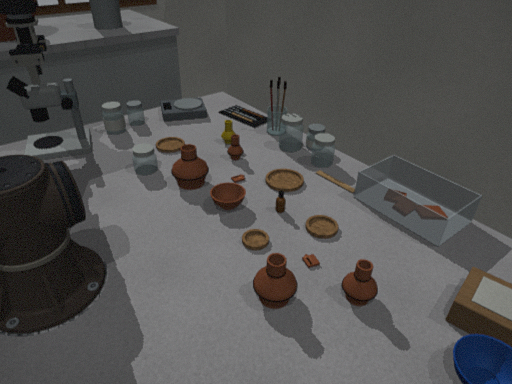

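```bash
cat >h.py <<'E'
import cv2,numpy as np
from plant import *
def cam(n):
    c=calibration(n);return np.array(c["mtx"]),cv2.Rodrigues(np.array(c["rvec"]))[0],np.array(c["tvec"]).ravel()
def cloud(n,d):
    K,R,t=cam(n);v,u=np.mgrid[:384,:512]
    P=np.stack([(u-K[0,2])/K[0,0]*d,(v-K[1,2])/K[1,1]*d,d],-1);W=(P-t)@R;W[d==0]=np.nan;return W
def fitc(x,y):
    A=np.c_[2*x,2*y,np.ones(len(x))];s=np.linalg.lstsq(A,x*x+y*y,rcond=None)[0];return s[0],s[1],(s[2]+s[0]**2+s[1]**2)**.5
def ray(n,uv,z):
    K,R,t=cam(n);C=-R.T@t;q=R.T@np.linalg.inv(K)@np.array([uv[0],uv[1],1.]);return C+q*(z-C[2])/q[2]
def comp(mask,uv,r=45):
    k,l=cv2.connectedComponents(mask.astype(np.uint8));y,x=np.nonzero(l)
    i=np.argmin((x-uv[0])**2+(y-uv[1])**2);return l==l[y[i],x[i]]
POT=dict(tiny=(186,149,.08),small=(404,201,.092),medium=(368,249,.104),large=(197,215,.116))
REST=dict(tiny=(312,221),small=(333,166),medium=(117,195),large=(258,140))
E
python3 - <<'E'
from h import *
im=cv2.imread("pics/top0.png");hsv=cv2.cvtColor(im,cv2.COLOR_BGR2HSV);W=cloud("top",np.load("pics/top0.npy"))
S=cloud("side",np.load("pics/side0.npy"))
hs=cv2.cvtColor(cv2.imread("pics/side0.png"),cv2.COLOR_BGR2HSV)
print("table z",np.nanmedian(W[230:260,280:340,2]))
red=((hsv[...,0]<9)|(hsv[...,0]>172))&(hsv[...,1]>110)
for k,(u,v,h) in POT.items():
    m=comp(red,(u,v));p=W[m];p=p[~np.isnan(p[:,2])]
    t=p[p[:,2]>h-.012]; b,_=0,0
    near=S[(np.hypot(S[...,0]-np.median(t[:,0]),S[...,1]-np.median(t[:,1]))<.07)]
    nt=near[(near[:,2]>h-.025)&(near[:,2]<h+.01)]
    (c,r)=cv2.minEnclosingCircle(t[:,:2].astype(np.float32))
    body=near[near[:,2]>.015]
    print(k,m.sum(),"maxz",p[:,2].max().round(3),"rim c",np.round(c,4),round(r,4),"side neck",len(nt),nt.mean(0).round(4),fitc(nt[:,0],nt[:,1]))
cork=(hsv[...,0]>=9)&(hsv[...,0]<22)&(hsv[...,1]>70)
for k,uv in REST.items():
    m=comp(cork,uv);hull=cv2.convexHull(np.argwhere(m)[:,::-1].astype(np.int32))
    P=np.array([ray("top",q,.010) for q in hull[:,0]]);c=fitc(P[:,0],P[:,1])
    print(k,m.sum(),"rest",np.round(c,4))
for k,uv in dict(yellow=(150,131),bottle=(292,176),bowl=(256,210),jar=(146,242)).items():print(k,ray("top",uv,.04).round(3))
cv2.imwrite("pics/crop.png",np.hstack([cv2.resize(im[100:260,90:230],None,fx=2.7,fy=2.7,interpolation=2),cv2.resize(im[110:270,270:420],None,fx=2.7,fy=2.7,interpolation=2)]))
E
```

```text
table z 0.0007399087333362362
tiny 1 maxz 0.065 rim c [0. 0.] 0.0 side neck 0 [nan nan nan] (np.float64(0.0), np.float64(0.0), np.float64(0.0))
small 11 maxz 0.075 rim c [0. 0.] 0.0 side neck 0 [nan nan nan] (np.float64(0.0), np.float64(0.0), np.float64(0.0))
medium 7 maxz 0.081 rim c [0. 0.] 0.0 side neck 0 [nan nan nan] (np.float64(0.0), np.float64(0.0), np.float64(0.0))
large 53 maxz 0.121 rim c [0.4453 0.1649] 0.0189 side neck 217 [0.4417 0.1617 0.1065] (np.float64(0.4432672006821941), np.float64(0.16499236543350068), np.float64(0.019938154528537488))
tiny 414 rest [ 0.435  -0.1525  0.0325]
small 626 rest [ 0.5986 -0.2137  0.0406]
medium 928 rest [0.5033 0.4044 0.0487]
large 1206 rest [0.6682 0.0054 0.0566]
yellow [0.681 0.307 0.04 ]
bottle [ 0.561 -0.094  0.04 ]
bowl [0.464 0.005 0.04 ]
jar [0.37  0.309 0.04 ]
  return _methods._mean(a, axis=axis, dtype=dtype,
  ret = ret.dtype.type(ret / rcount)
<stdin>:14: RuntimeWarning: Mean of empty slice.
  ret = um.true_divide(
```

View pics/crop.png

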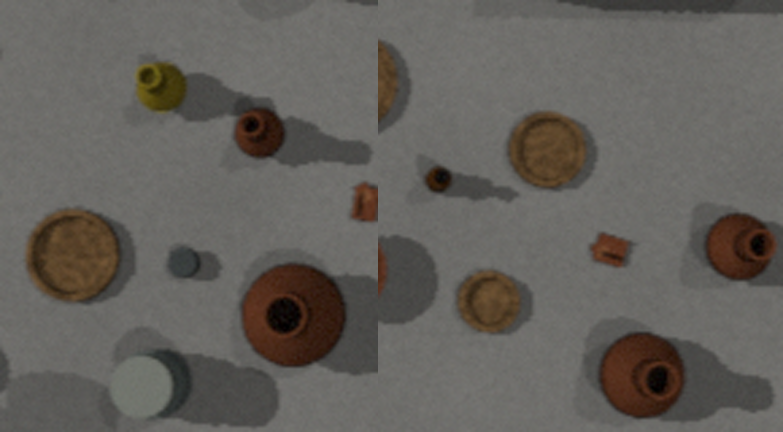

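The crop shows the yellow lookalike at top px (150,131) and the terracotta tiny_pot at (186,149). The terracotta one is meant, because yellow is excluded. Fitted rest radii of 33, 41, 49 and 57 mm confirm which rest is which. I'm refitting the pot necks from the point clouds, ignoring colour.

```bash
python3 - <<'E'
from h import *
im=cv2.imread("pics/top0.png");W=cloud("top",np.load("pics/top0.npy"));S=cloud("side",np.load("pics/side0.npy"))
for k,(u,v,h) in POT.items():
    g=ray("top",(u,v),h*.5)
    for n,C in(("top",W),("side",S)):
        q=C[np.hypot(C[...,0]-g[0],C[...,1]-g[1])<.06];
        nk=q[(q[:,2]>h-.022)&(q[:,2]<h+.012)]
        bd=q[(q[:,2]>.02)&(q[:,2]<h-.034)]
        print(k,n,g.round(3),len(nk),"minEnc",[np.round(a,4) for a in cv2.minEnclosingCircle(nk[:,:2].astype(np.float32))],"fit",np.round(fitc(nk[:,0],nk[:,1]),4),"body",[np.round(a,4) for a in cv2.minEnclosingCircle(bd[:,:2].astype(np.float32))],q[:,2].max().round(3))
print("hsz",[k for k in get_obs()], end=' ')
import plant;print([k for k in dir(plant) if not k.startswith('_')], getattr(plant,'hold_point_z',None))
# objects higher than .03
for n,C in(("top",W),):
    m=((C[...,2]>.03)&(C[...,0]>.2)).astype(np.uint8);k,l,s,c=cv2.connectedComponentsWithStats(m)
    for i in range(1,k):
        if s[i,4]>40:
            p=C[l==i];print(c[i].round(),np.nanmedian(p,0).round(3),"zmax",np.nanmax(p[:,2]).round(3))
E
```

```text
tiny top [0.632 0.205 0.04 ] 65 minEnc [array([0.6345, 0.2087]), np.float64(0.0129)] fit [0.6342 0.2083 0.0109] body [array([0.6351, 0.2094]), np.float64(0.0269)] 0.086
tiny side [0.632 0.205 0.04 ] 69 minEnc [array([0.6342, 0.2079]), np.float64(0.0153)] fit [0.6338 0.208  0.0112] body [array([0.6326, 0.2067]), np.float64(0.0263)] 0.082
small top [ 0.496 -0.409  0.046] 103 minEnc [array([ 0.4961, -0.4096]), np.float64(0.0166)] fit [ 0.4971 -0.4095  0.0139] body [array([ 0.4975, -0.4106]), np.float64(0.036)] 0.098
small side [ 0.496 -0.409  0.046] 286 minEnc [array([ 0.4961, -0.4112]), np.float64(0.0166)] fit [ 0.4956 -0.4116  0.014 ] body [array([ 0.4958, -0.4119]), np.float64(0.0356)] 0.095
medium top [ 0.361 -0.306  0.052] 123 minEnc [array([ 0.3619, -0.3064]), np.float64(0.0191)] fit [ 0.3623 -0.3058  0.0168] body [array([ 0.3617, -0.3073]), np.float64(0.0453)] 0.11
medium side [ 0.361 -0.306  0.052] 349 minEnc [array([ 0.361 , -0.3067]), np.float64(0.0197)] fit [ 0.3608 -0.308   0.0169] body [array([ 0.3611, -0.3074]), np.float64(0.0448)] 0.106
large top [0.448 0.167 0.058] 103 m
[... 649 characters left out ...]
202.  77.] [0.818 0.156 0.109] zmax 0.115
[253.  76.] [0.83  0.02  0.089] zmax 0.098
[ 35. 130.] [0.679 0.627 0.038] zmax 0.048
[478. 144.] [ 0.658 -0.61   0.061] zmax 0.071
[148. 131.] [0.677 0.308 0.043] zmax 0.084
[185. 148.] [0.632 0.205 0.044] zmax 0.086
[292. 176.] [ 0.562 -0.093  0.042] zmax 0.067
[497. 193.] [ 0.525 -0.685  0.044] zmax 0.059
[ 21. 196.] [0.49  0.639 0.078] zmax 0.086
[403. 201.] [ 0.496 -0.4    0.052] zmax 0.098
[255. 209.] [0.469 0.006 0.043] zmax 0.051
[198. 216.] [0.445 0.162 0.069] zmax 0.121
[ 25. 229.] [0.402 0.615 0.097] zmax 0.107
[144. 242.] [0.372 0.305 0.075] zmax 0.082
[367. 248.] [ 0.364 -0.297  0.06 ] zmax 0.11
[ 16. 292.] [0.256 0.586 0.182] zmax 0.226
```

```bash
python3 - <<'E'
from h import *
a=cv2.imread("pics/top0.png")[230:384,0:140];b=cv2.imread("pics/side0.png")[0:180,0:140]
cv2.imwrite("pics/c2.png",cv2.convertScaleAbs(np.hstack([cv2.resize(a,(400,440)),cv2.resize(b,(390,440))]),alpha=2))
S=cloud("side",np.load("pics/side0.npy"));W=cloud("top",np.load("pics/top0.npy"))
for u,v in[(20,5),(25,20),(28,45),(20,92),(40,100),(50,75),(75,95),(80,130),(50,145)]:print("s",u,v,S[v,u].round(3))
for u,v in[(5,285),(5,310),(30,310),(18,290),(50,300),(60,270)]:print("t",u,v,W[v,u].round(3))
E
```

```text
s 20 5 [0.202 0.6   0.441]
s 25 20 [0.204 0.604 0.403]
s 28 45 [0.197 0.623 0.333]
s 20 92 [0.136 0.607 0.21 ]
s 40 100 [0.18 0.59 0.18]
s 50 75 [0.348 1.247 0.056]
s 75 95 [0.278 0.568 0.181]
s 80 130 [0.27  0.586 0.057]
s 50 145 [0.171 0.6   0.025]
t 5 285 [0.278 0.587 0.219]
t 5 310 [0.217 0.592 0.205]
t 30 310 [0.177 0.627 0.025]
t 18 290 [0.26  0.575 0.184]
t 50 300 [0.204 0.575 0.02 ]
t 60 270 [0.285 0.558 0.006]
```

View pics/c2.png

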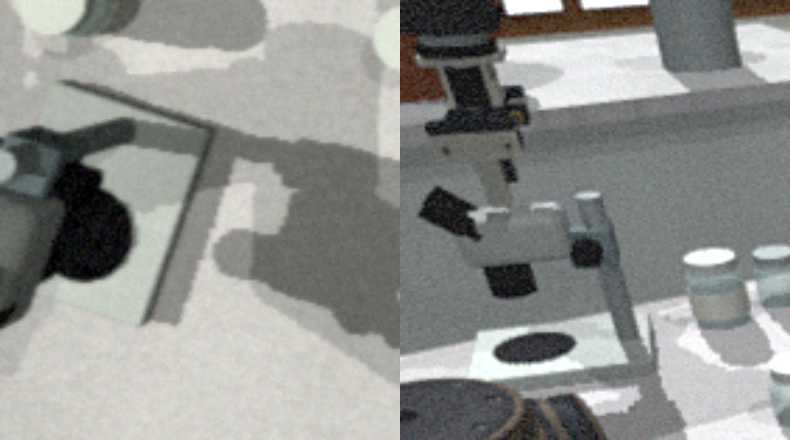

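The black and grey object at top px (16,292) and side px (40,100) is a microscope just beside the gripper, up to z≈0.226. I'll go straight up first, then travel diagonally to the large pot.

Emit:
{"name": "step_arm", "arguments": {"steps": [[[0,0,-0.3,0,0,0],[0,0,-0.6,0,0,0],[0,0,-1,0,0,0],[0,0,-1,0,0,0],[0,0,-1,0,0,0]]], "jaw": 0}}

```text
clock: 0.6
tool_pos: [0.1986, 0.6454, 0.2993]
orientation: [-179.9, 0.0, -17.1]
force: [-1.0, -0.6, -1.9]
opening: 0.0871
gripper_force: 0.0
```

Emit:
{"name": "step_arm", "arguments": {"steps": [[[0.25,0.25,0,0,0,0],[0.6,0.6,0,0,0,0],[0.94,0.97,0,0,0,0]]]}}

```text
clock: 0.9
tool_pos: [0.2599, 0.523, 0.2961]
orientation: [179.8, -0.0, -17.1]
force: [0.3, 0.2, 0.7]
opening: 0.088
gripper_force: 0.0
```

Emit:
{"name": "step_arm", "arguments": {"steps": [[[0.3,0.3,0,0,0,0],[0.6,0.6,0,0,0,0],[0.94,0.97,0,0,0,0]]]}}

```text
clock: 1.2
tool_pos: [0.3211, 0.4028, 0.2969]
orientation: [179.9, 0.0, -17.1]
force: [1.4, 0.3, 0.3]
opening: 0.0878
gripper_force: 0.0
```

Emit:
{"name": "step_arm", "arguments": {"steps": [[[0.3,0.3,0,0,0,0],[0.6,0.6,0,0,0,0],[0.94,0.97,0,0,0,0]]]}}

```text
clock: 1.5
tool_pos: [0.3821, 0.2828, 0.2972]
orientation: [179.9, 0.0, -17.1]
force: [1.3, 0.9, -0.4]
opening: 0.0878
gripper_force: 0.0
```

Emit:
{"name": "step_arm", "arguments": {"steps": [[[0.3,0.3,0.3,0,0,0],[0.6,0.6,0.6,0,0,0],[0.9,0.9,0.8,0,0,0],[0.94,0.96,0.8,0,0,0],[0.94,0.96,0.8,0,0,0],[0.94,0.96,0.8,0,0,0],[0.94,0.96,0.8,0,0,0]]]}}

```text
clock: 2.2
tool_pos: [0.4437, 0.1663, 0.2189]
orientation: [-180.0, -0.0, -17.1]
force: [1.3, 0.3, 0.5]
opening: 0.0877
gripper_force: 0.0
```

Emit:
{"name": "step_arm", "arguments": {"steps": [[[0,0,0.3,0,0,0],[0,0,0.6,0,0,0],[0,0,0.9,0,0,0],[0,0,0.9,0,0,0]]]}}

```text
clock: 2.6
tool_pos: [0.4413, 0.1648, 0.1256]
orientation: [179.7, 0.2, -17.1]
force: [0.1, 0.3, 0.1]
opening: 0.0876
gripper_force: 0.0
```

Emit:
{"name": "step_arm", "arguments": {"steps": [[[0,0,0.15,0,0,0],[0,0,0.3,0,0,0],[0,0,0.42,0,0,0],[0,0,0.42,0,0,0],[0,0,0.42,0,0,0]]]}}

```text
clock: 3.1
tool_pos: [0.4445, 0.1662, 0.088]
orientation: [-179.9, -0.1, -17.0]
force: [0.6, 0.1, 0.4]
opening: 0.0875
gripper_force: 0.0
```

Emit:
{"name": "step_arm", "arguments": {"steps": [[[0,0,0,0,0,0],[0,0,0,0,0,0],[0,0,0,0,0,0],[0,0,0,0,0,0],[0,0,0,0,0,0],[0,0,0,0,0,0],[0,0,0,0,0,0],[0,0,0,0,0,0],[0,0,0,0,0,0],[0,0,0,0,0,0]]], "jaw": 255}}

```text
clock: 4.1
tool_pos: [0.4436, 0.1646, 0.0868]
orientation: [180.0, 0.0, -17.1]
force: [-0.5, -2.3, 1.4]
opening: 0.0133
gripper_force: 1.3
```

```bash
python3 - <<'E'
from h import *
o=get_obs();print(o["opening"],o["gripper_force"],o["force"])
p,d=snapshot("side");cv2.imwrite("pics/s1.png",cv2.convertScaleAbs(cv2.resize(p[60:240,80:320,::-1],None,fx=3,fy=3,interpolation=2),alpha=2));np.save("pics/s1.npy",d)
o=get_obs();print(o["opening"],o["gripper_force"])
E
```

```text
0.01333452615540268 1.3005002041973057 [-0.53150252 -2.27480068  1.3852133 ]
0.00931060298325472 1.2867229176481487
```

View pics/s1.png

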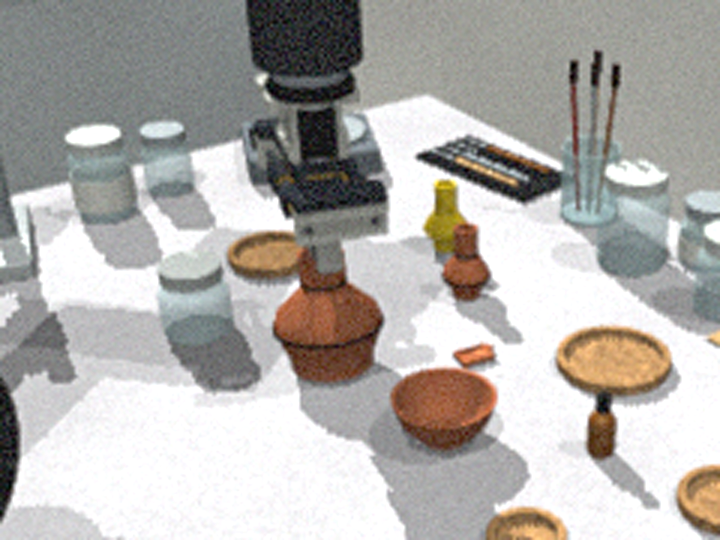

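The picture shows the gripper over the large pot with a finger at neck height (crop 325,260), but the opening reads 9 mm and is still shrinking. I'll give it a few more rows before concluding anything.

Emit:
{"name": "step_arm", "arguments": {"steps": [[[0,0,0,0,0,0],[0,0,0,0,0,0],[0,0,0,0,0,0]]]}}

```text
clock: 4.45
tool_pos: [0.4435, 0.1648, 0.0864]
orientation: [179.9, 0.0, -17.1]
force: [-2.2, -3.1, 3.9]
opening: 0.0054
gripper_force: 29.3
```

```bash
python3 - <<'E'
from h import *
p,d=snapshot("side");p2,d2=snapshot("top")
a=cv2.resize(p[120:190,150:230,::-1],(400,350),interpolation=2);b=cv2.resize(p2[150:290,130:290,::-1],(400,350),interpolation=2)
cv2.imwrite("pics/s2.png",cv2.convertScaleAbs(np.hstack([a,b]),alpha=2))
S=cloud("side",d)
h=.116
q=S[np.hypot(S[...,0]-.4438,S[...,1]-.1655)<.05]
hh=cv2.cvtColor(p[:,:,::-1].copy(),cv2.COLOR_BGR2HSV);m=(np.hypot(S[...,0]-.4438,S[...,1]-.1655)<.06)
red=m&((hh[...,0]<12)|(hh[...,0]>170))&(hh[...,1]>100)
r=S[red];gr=S[m&(hh[...,1]<60)&(S[...,2]>.05)]
nk=r[(r[:,2]>.09)&(r[:,2]<.125)];print("red neck",len(nk),fitc(nk[:,0],nk[:,1]),r[:,2].max())
print("grey lowest",gr[np.argsort(gr[:,2])[:5]].round(3))
g2=gr[gr[:,2]<.14];print(g2.min(0),g2.max(0))
E
```

```text
red neck 88 (np.float64(0.44683077150530365), np.float64(0.17796028702169864), np.float64(0.018909709252478604)) 0.49380951202074796
grey lowest [[0.478 0.133 0.05 ]
 [0.392 0.175 0.051]
 [0.492 0.15  0.051]
 [0.398 0.198 0.051]
 [0.471 0.127 0.052]]
[0.3918914  0.12179646 0.05016986] [0.4919161  0.19761465 0.13999102]
```

View pics/s2.png

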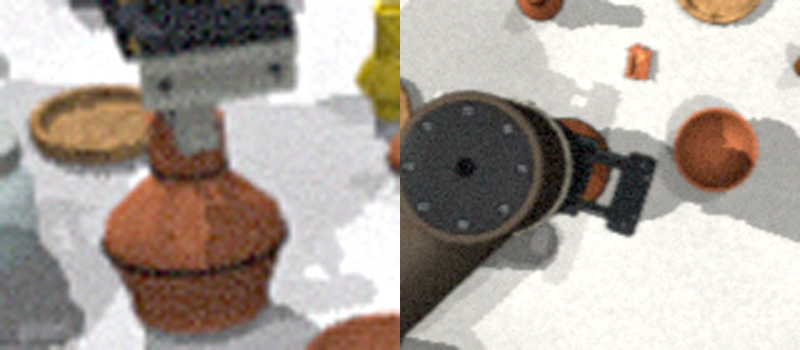

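```bash
python3 - <<'E'
from h import *
p,d=snapshot("side");np.save("pics/s3.npy",d);S=cloud("side",d)
for v in range(136,158,2):print(v,[(u,p[v,u].tolist(),S[v,u].round(3).tolist()) for u in (182,186,190,194)])
hh=cv2.cvtColor(p[:,:,::-1].copy(),cv2.COLOR_BGR2HSV)
red=((hh[...,0]<14)|(hh[...,0]>168))&(hh[...,1]>90)&(np.hypot(S[...,0]-.4438,S[...,1]-.1655)<.08)
for a,b in((.0,.01),(.02,.055),(.055,.08),(.08,.095),(.095,.12)):
    r=S[red&(S[...,2]>a)&(S[...,2]<b)]; print(a,len(r),[np.round(c,4) for c in cv2.minEnclosingCircle(r[:,:2].astype(np.float32))])
v,u=np.nonzero(red&(S[...,2]<.13));print(u.min(),u.max(),v.min(),v.max())
E
```

```text
136 [(182, [24, 31, 30], [0.39, 0.089, 0.197]), (186, [62, 62, 60], [0.402, 0.091, 0.193]), (190, [59, 60, 57], [0.409, 0.083, 0.194]), (194, [56, 57, 52], [0.418, 0.08, 0.192])]
138 [(182, [50, 51, 50], [0.391, 0.092, 0.19]), (186, [61, 60, 59], [0.399, 0.086, 0.19]), (190, [59, 62, 59], [0.409, 0.085, 0.188]), (194, [55, 58, 52], [0.419, 0.082, 0.186])]
140 [(182, [67, 71, 67], [0.389, 0.089, 0.187]), (186, [69, 71, 65], [0.4, 0.089, 0.183]), (190, [68, 68, 63], [0.409, 0.085, 0.182]), (194, [95, 96, 97], [0.42, 0.085, 0.179])]
142 [(182, [51, 45, 40], [0.446, 0.203, 0.117]), (186, [53, 54, 51], [0.431, 0.15, 0.144]), (190, [56, 56, 59], [0.44, 0.144, 0.143]), (194, [98, 80, 77], [0.47, 0.177, 0.12])]
144 [(182, [41, 21, 12], [0.445, 0.201, 0.112]), (186, [57, 60, 58], [0.432, 0.152, 0.136]), (190, [58, 60, 56], [0.439, 0.143, 0.138]), (194, [64, 53, 52], [0.466, 0.171, 0.118])]
146 [(182, [52, 32, 17], [0.431, 0.175, 0.121]), (186, [56, 55, 54], [0.433, 0.155, 0.129]), (190, [54, 53, 51], [0.442, 0.15, 0.128]), (194, [62, 52, 50], [0.463, 0.166, 0.114])]
148 [(182, [51, 33, 29], [
[... 447 characters left out ...]
0.445, 0.158, 0.105]), (194, [38, 20, 10], [0.46, 0.163, 0.098])]
154 [(182, [43, 27, 15], [0.428, 0.175, 0.096]), (186, [44, 24, 7], [0.435, 0.165, 0.099]), (190, [43, 33, 31], [0.446, 0.16, 0.097]), (194, [39, 21, 4], [0.458, 0.159, 0.094])]
156 [(182, [52, 30, 11], [0.428, 0.175, 0.09]), (186, [52, 33, 20], [0.435, 0.164, 0.093]), (190, [60, 34, 19], [0.445, 0.16, 0.091]), (194, [60, 39, 22], [0.456, 0.157, 0.089])]
0.0 0 [array([0., 0.]), np.float64(0.0)]
0.02 213 [array([0.4313, 0.1562]), np.float64(0.0468)]
0.055 387 [array([0.4412, 0.167 ]), np.float64(0.0497)]
0.08 147 [array([0.4403, 0.1682]), np.float64(0.0316)]
0.095 86 [array([0.4455, 0.179 ]), np.float64(0.0223)]
171 206 143 186
```

Emit:
{"name": "step_arm", "arguments": {"steps": [[[0,0,-0.03,0,0,0],[0,0,-0.06,0,0,0],[0,0,-0.1,0,0,0],[0,0,-0.1,0,0,0],[0,0,-0.1,0,0,0]]]}}

```text
clock: 5.1
tool_pos: [0.4439, 0.1654, 0.0966]
orientation: [-180.0, -0.0, -17.1]
force: [-0.5, 0.0, -4.6]
opening: 0.0053
gripper_force: 28.8
```

```bash
python3 - <<'E'
from h import *
o=get_obs();print(o["force"],o["opening"],o["gripper_force"],o["moment"])
p,d=snapshot("side");S=cloud("side",d)
hh=cv2.cvtColor(p[:,:,::-1].copy(),cv2.COLOR_BGR2HSV)
red=((hh[...,0]<14)|(hh[...,0]>168))&(hh[...,1]>90)&(np.hypot(S[...,0]-.4438,S[...,1]-.1655)<.08)
v,u=np.nonzero(red&(S[...,2]<.135));print(u.min(),u.max(),v.min(),v.max())
cv2.imwrite("pics/s4.png",cv2.convertScaleAbs(cv2.resize(p[100:200,140:240,::-1],(600,600),interpolation=2),alpha=2))
E
```

```text
[-0.52173205  0.03178683 -4.60577259] 0.005320700654499167 28.80267674481729 [-0.11457728 -0.00063278 -0.0459767 ]
171 206 139 182
```

View pics/s4.png

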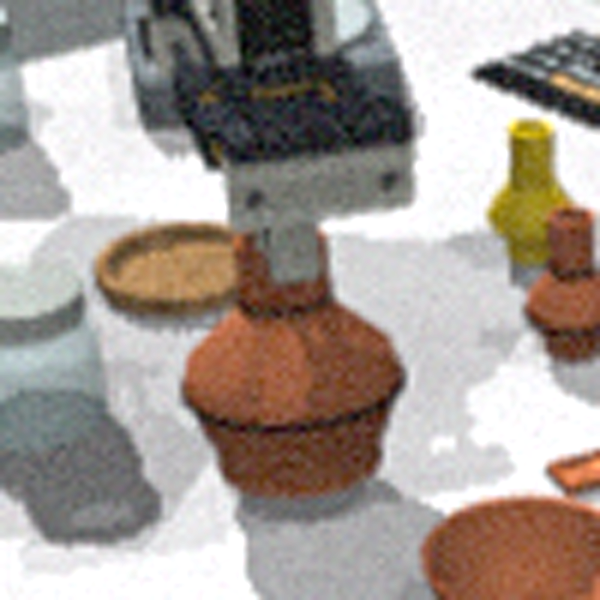

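The pot came up with the gripper (about 4.6 N), but an opening of 5 mm means only one neck wall is pinched. I'll set it back down, release, and check where the open fingertips really are.

Emit:
{"name": "step_arm", "arguments": {"steps": [[[0,0,0.03,0,0,0],[0,0,0.06,0,0,0],[0,0,0.08,0,0,0],[0,0,0.095,0,0,0],[0,0,0.1,0,0,0],[0,0,0.1,0,0,0],[0,0,0.1,0,0,0]]]}}

```text
clock: 5.85
tool_pos: [0.4439, 0.1653, 0.0866]
orientation: [-180.0, -0.0, -17.1]
force: [-0.4, 0.3, -4.0]
opening: 0.0054
gripper_force: 28.8
```

Emit:
{"name": "step_arm", "arguments": {"steps": [[[0,0,0,0,0,0],[0,0,0,0,0,0],[0,0,0,0,0,0]]], "jaw": 200}}

```text
clock: 6.15
tool_pos: [0.4441, 0.1653, 0.087]
orientation: [-180.0, -0.0, -17.1]
force: [-0.1, -1.7, -1.5]
opening: 0.0181
gripper_force: 0.5
```

```bash
python3 - <<'E'
from h import *
o=get_obs();print(o["opening"],o["gripper_force"],o["force"],o["tool_pos"])
p,d=snapshot("side")
cv2.imwrite("pics/s5.png",cv2.convertScaleAbs(cv2.resize(p[100:200,140:240,::-1],(600,600),interpolation=2),alpha=2))
E
```

```text
0.018135141719308814 0.5423668871662812 [-0.1187027  -1.73509056 -1.50938315] [0.44407743 0.16526626 0.08695115]
```

View pics/s5.png

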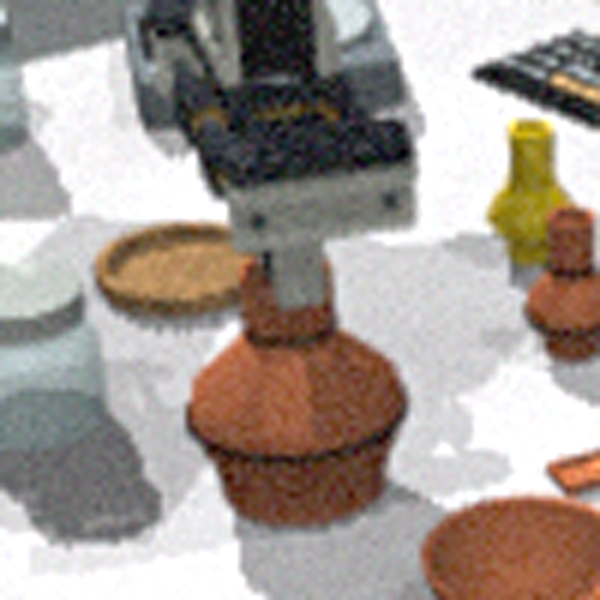

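Emit:
{"name": "step_arm", "arguments": {"steps": [[[0,0,-0.1,0,0,0],[0,0,-0.3,0,0,0],[0,0,-0.6,0,0,0],[0,0,-0.9,0,0,0],[0,0,-0.9,0,0,0],[0,0,-0.9,0,0,0]]]}}

```text
clock: 6.8
tool_pos: [0.4445, 0.1659, 0.1781]
orientation: [-179.8, -0.1, -17.1]
force: [0.4, -0.2, -0.8]
opening: 0.0188
gripper_force: 0.0
```

Emit:
{"name": "step_arm", "arguments": {"steps": [[[0,0,0,0,0,0],[0,0,0,0,0,0],[0,0,0,0,0,0],[0,0,0,0,0,0],[0,0,0,0,0,0],[0,0,0,0,0,0],[0,0,0,0,0,0],[0,0,0,0,0,0],[0,0,0,0,0,0],[0,0,0,0,0,0]]], "jaw": 0}}

```text
clock: 7.8
tool_pos: [0.4438, 0.1652, 0.1766]
orientation: [-180.0, -0.0, -17.1]
force: [-0.6, -0.8, 0.9]
opening: 0.087
gripper_force: 0.0
```

```bash
python3 - <<'E'
from h import *
o=get_obs();print(o["opening"],o["tool_pos"])
p,d=snapshot("side");S=cloud("side",d)
cv2.imwrite("pics/s6.png",cv2.convertScaleAbs(cv2.resize(p[60:200,140:260,::-1],(600,600),interpolation=2),alpha=2))
hh=cv2.cvtColor(p[:,:,::-1].copy(),cv2.COLOR_BGR2HSV)
q=S[np.hypot(S[...,0]-.444,S[...,1]-.17)<.06];nk=q[(q[:,2]>.094)&(q[:,2]<.128)]
print("neck",[np.round(a,4) for a in cv2.minEnclosingCircle(nk[:,:2].astype(np.float32))],fitc(nk[:,0],nk[:,1]))
f=S[(np.hypot(S[...,0]-.444,S[...,1]-.165)<.09)&(S[...,2]>.145)&(S[...,2]<.215)]
a=np.radians(-17.1);r=(f[:,:2]-o["tool_pos"][:2])@np.array([[np.cos(a),np.sin(a)],[np.sin(a),-np.cos(a)]]).T
for z in np.arange(.15,.215,.01):
    s=(f[:,2]>=z)&(f[:,2]<z+.01)
    if s.any():print(z.round(3),s.sum(),"ty hist",np.histogram(r[s,1],np.arange(-.09,.1,.015))[0])
E
```

```text
0.08695998708884409 [0.44380763 0.16519997 0.17658411]
neck [array([0.4451, 0.1698]), np.float64(0.0242)] (np.float64(0.44455027241203265), np.float64(0.16923272233269115), np.float64(0.02001676761027223))
0.2 24 ty hist [ 0  0  5  6  0  0  0  0  0 13  0  0]
0.21 27 ty hist [ 0  0  9  4  0  0  0  0  1 13  0  0]
```

View pics/s6.png

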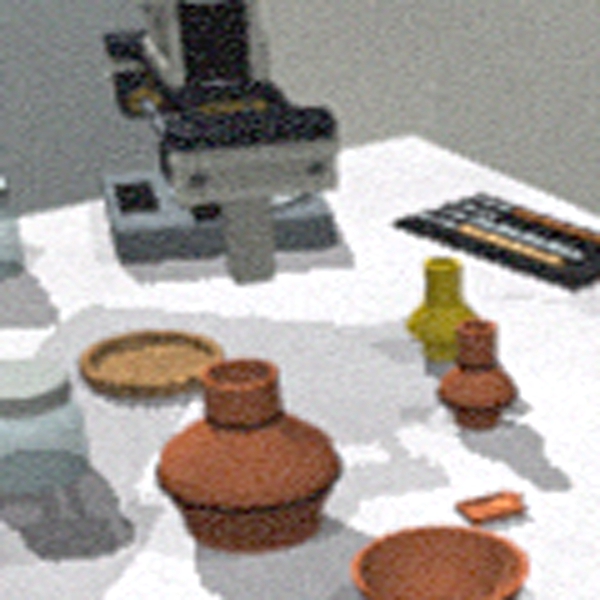

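```bash
python3 - <<'E'
from h import *
p,d=snapshot("side");S=cloud("side",d);o=get_obs();print(o["tool_pos"])
for v in range(112,130):print(v,[(p[v,u].tolist(),S[v,u].round(3).tolist()) for u in (188,192)])
E
```

```text
[0.44383728 0.16521059 0.17659513]
112 [([56, 55, 54], [0.422, 0.107, 0.246]), ([55, 54, 49], [0.431, 0.104, 0.245])]
113 [([55, 58, 52], [0.422, 0.108, 0.243]), ([60, 58, 58], [0.431, 0.105, 0.242])]
114 [([56, 54, 52], [0.421, 0.107, 0.241]), ([53, 54, 50], [0.431, 0.104, 0.24])]
115 [([55, 57, 56], [0.422, 0.109, 0.237]), ([56, 59, 55], [0.43, 0.103, 0.238])]
116 [([51, 55, 51], [0.421, 0.107, 0.236]), ([57, 54, 54], [0.432, 0.107, 0.233])]
117 [([53, 52, 49], [0.422, 0.111, 0.231]), ([56, 55, 51], [0.433, 0.109, 0.23])]
118 [([57, 58, 53], [0.421, 0.109, 0.23]), ([60, 61, 53], [0.431, 0.106, 0.228])]
119 [([52, 51, 49], [0.421, 0.11, 0.227]), ([53, 51, 50], [0.431, 0.107, 0.225])]
120 [([56, 58, 53], [0.421, 0.11, 0.224]), ([53, 57, 53], [0.432, 0.108, 0.222])]
121 [([61, 60, 57], [0.422, 0.111, 0.221]), ([53, 55, 53], [0.433, 0.111, 0.218])]
122 [([54, 57, 51], [0.422, 0.112, 0.218]), ([55, 56, 56], [0.43, 0.106, 0.218])]
123 [([60, 60, 57], [0.422, 0.112, 0.215]), ([56, 54, 52], [0.432, 0.111, 0.213])]
124 [([48, 49, 48], [0.42, 0.11, 0.213]), ([56, 57, 57], [0.43, 0.107, 0.212])]
125 [([59, 61, 61], [0.421, 0.111, 0.21]), ([78, 77, 77], [0.43, 0.107, 0.21])]
126 [([92, 91, 93], [0.421, 0.112, 0.207]), ([115, 114, 115], [0.647, 0.504, 0.0])]
127 [([130, 130, 129], [0.631, 0.508, -0.001]), ([128, 126, 129], [0.641, 0.495, 0.001])]
128 [([128, 128, 129], [0.626, 0.499, -0.001]), ([126, 122, 126], [0.637, 0.487, 0.001])]
129 [([124, 123, 129], [0.621, 0.491, -0.0]), ([127, 127, 127], [0.635, 0.486, -0.002])]
```

The open fingertips sit at z≈0.207 while the reported TCP z is 0.177, so the real tips are about 30 mm above the reported TCP. The first grasp only caught the rim. The pot is standing at (0.445, 0.169), so I'm regrasping deeper.

Emit:
{"name": "step_arm", "arguments": {"steps": [[[0,-0.04,0.2,0,0,0],[0,-0.04,0.45,0,0,0],[0,-0.04,0.65,0,0,0],[0,-0.04,0.8,0,0,0],[0,-0.04,0.8,0,0,0]]]}}

```text
clock: 8.4
tool_pos: [0.4438, 0.1681, 0.0947]
orientation: [179.8, 0.1, -17.1]
force: [0.3, -0.1, -0.3]
opening: 0.0876
gripper_force: 0.0
```

Emit:
{"name": "step_arm", "arguments": {"steps": [[[0,0,0.1,0,0,0],[0,0,0.2,0,0,0],[0,0,0.3,0,0,0],[0,0,0.36,0,0,0],[0,0,0.36,0,0,0],[0,0,0.36,0,0,0]]]}}

```text
clock: 9.0
tool_pos: [0.4451, 0.169, 0.0606]
orientation: [180.0, -0.0, -17.1]
force: [0.4, -0.5, 0.2]
opening: 0.0876
gripper_force: 0.0
```

Emit:
{"name": "step_arm", "arguments": {"steps": [[[0,0,0,0,0,0],[0,0,0,0,0,0],[0,0,0,0,0,0],[0,0,0,0,0,0],[0,0,0,0,0,0],[0,0,0,0,0,0],[0,0,0,0,0,0],[0,0,0,0,0,0],[0,0,0,0,0,0]]], "jaw": 255}}

```text
clock: 9.9
tool_pos: [0.4452, 0.1693, 0.0606]
orientation: [-180.0, -0.0, -17.1]
force: [-0.5, 0.8, 0.7]
opening: 0.0439
gripper_force: 30.0
```

The opening of 44 mm matches the neck. Next I'll lift and carry it to the large rest.

Emit:
{"name": "step_arm", "arguments": {"steps": [[[0,0,-0.05,0,0,0],[0,0,-0.15,0,0,0],[0,0,-0.3,0,0,0],[0,0,-0.5,0,0,0],[0,0,-0.65,0,0,0],[0,0,-0.7,0,0,0]]]}}

```text
clock: 10.5
tool_pos: [0.4455, 0.1693, 0.1325]
orientation: [-179.9, -0.1, -17.1]
force: [0.8, 0.2, -4.9]
opening: 0.0437
gripper_force: 30.0
```

Emit:
{"name": "step_arm", "arguments": {"steps": [[[0.1,0.03,0,0,0,0],[0.3,0.1,0,0,0,0],[0.58,0.2,0,0,0,0],[0.87,0.3,0,0,0,0]]]}}

```text
clock: 10.9
tool_pos: [0.5196, 0.1136, 0.1297]
orientation: [179.9, 0.1, -17.1]
force: [-0.7, 0.3, -4.8]
opening: 0.0436
gripper_force: 30.0
```

Emit:
{"name": "step_arm", "arguments": {"steps": [[[0.29,0.1,0,0,0,0],[0.58,0.2,0,0,0,0],[0.87,0.3,0,0,0,0]]]}}

```text
clock: 11.2
tool_pos: [0.5941, 0.0588, 0.1291]
orientation: [179.9, 0.1, -17.1]
force: [0.4, 0.3, -5.0]
opening: 0.0436
gripper_force: 30.0
```

Emit:
{"name": "step_arm", "arguments": {"steps": [[[0.29,0.1,0,0,0,0],[0.58,0.2,0,0,0,0],[0.78,0.27,0,0,0,0],[0.87,0.31,0,0,0,0],[0.87,0.31,0,0,0,0],[0.87,0.31,0,0,0,0],[0.87,0.31,0,0,0,0]]]}}

```text
clock: 11.9
tool_pos: [0.6668, 0.0056, 0.1303]
orientation: [180.0, 0.0, -17.1]
force: [0.4, 0.1, -4.7]
opening: 0.0438
gripper_force: 30.0
```

```bash
python3 - <<'E'
from h import *
o=get_obs();print(o["tool_pos"],o["force"],o["opening"])
p,d=snapshot("side");S=cloud("side",d)
q=S[(np.hypot(S[...,0]-.668,S[...,1]-.005)<.08)&(S[...,2]>.095)&(S[...,2]<.14)]
print(len(q),[np.round(a,4) for a in cv2.minEnclosingCircle(q[:,:2].astype(np.float32))])
c=q[q[:,2]<.16];print(q[:,2].min())
cv2.imwrite("pics/s7.png",cv2.convertScaleAbs(cv2.resize(p[60:220,200:360,::-1],(600,600),interpolation=2),alpha=2))
E
```

```text
[0.66683125 0.00563291 0.13026625] [ 0.39007819  0.104433   -4.67445793] 0.043825798912605185
605 [array([0.6658, 0.0056]), np.float64(0.0537)]
0.09516730442608677
```

View pics/s7.png

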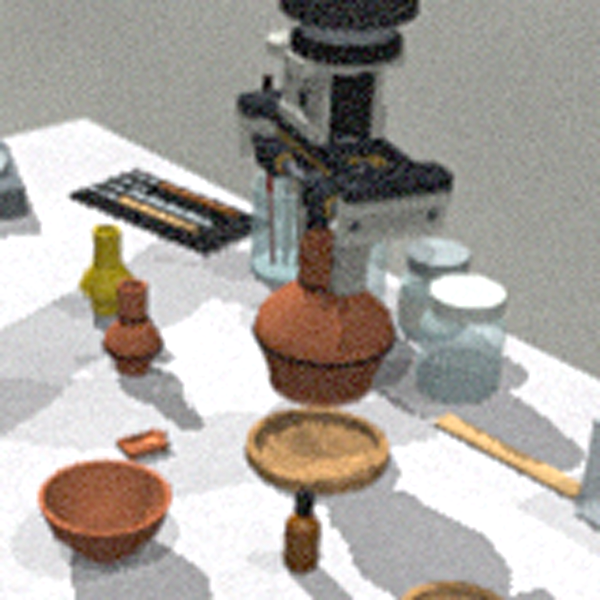

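The pot is held upright and centred over the large rest within 2 to 3 mm. I'm lowering it slowly.

Emit:
{"name": "step_arm", "arguments": {"steps": [[[0.02,0,0.15,0,0,0],[0.02,0,0.3,0,0,0],[0.02,0,0.42,0,0,0],[0.02,0,0.5,0,0,0],[0.02,0,0.56,0,0,0],[0.02,0,0.59,0,0,0],[0.02,0,0.61,0,0,0],[0.02,0,0.62,0,0,0],[0.02,0,0.63,0,0,0],[0.02,0,0.64,0,0,0],[0.02,0,0.64,0,0,0],[0.02,0,0.64,0,0,0]]]}}

```text
clock: 13.15
tool_pos: [0.6696, 0.0046, 0.0667]
orientation: [-180.0, -0.0, -17.1]
force: [0.6, -0.0, -4.0]
opening: 0.043
gripper_force: 30.0
```

Emit:
{"name": "step_arm", "arguments": {"steps": [[[0,0,0.005,0,0,0],[0,0,0.01,0,0,0],[0,0,0.015,0,0,0],[0,0,0.015,0,0,0],[0,0,0.015,0,0,0]]]}}

```text
clock: 13.65
tool_pos: [0.6698, 0.0047, 0.0657]
orientation: [-180.0, -0.0, -17.1]
force: [-1.6, 1.0, 1.2]
opening: 0.0439
gripper_force: 30.0
```

Emit:
{"name": "step_arm", "arguments": {"steps": [[[0,0,0,0,0,0],[0,0,0,0,0,0],[0,0,0,0,0,0],[0,0,0,0,0,0],[0,0,-0.1,0,0,0],[0,0,-0.3,0,0,0],[0,0,-0.6,0,0,0],[0,0,-1,0,0,0],[0,0,-1,0,0,0]]], "jaw": 70}}

```text
clock: 14.55
tool_pos: [0.6732, 0.0048, 0.1726]
orientation: [-179.8, -0.6, -17.1]
force: [0.2, -0.6, 1.3]
opening: 0.0635
gripper_force: 0.0
```

Emit:
{"name": "step_arm", "arguments": {"steps": [[[-0.15,-0.3,0,0,0,0],[-0.3,-0.6,0,0,0,0],[-0.47,-0.92,0,0,0,0]]]}}

```text
clock: 14.85
tool_pos: [0.6518, 0.1071, 0.166]
orientation: [-180.0, -0.1, -17.2]
force: [-0.5, 0.0, -0.7]
opening: 0.0637
gripper_force: 0.0
```

Emit:
{"name": "step_arm", "arguments": {"steps": [[[-0.15,-0.3,0,0,0,0],[-0.3,-0.6,0.3,0,0,0],[-0.47,-0.92,0.5,0,0,0],[-0.47,-0.92,0.6,0,0,0],[-0.47,-0.92,0.6,0,0,0],[-0.47,-0.92,0.6,0,0,0],[-0.47,-0.92,0.6,0,0,0]]]}}

```text
clock: 15.55
tool_pos: [0.6348, 0.2075, 0.1064]
orientation: [-179.9, -0.1, -17.2]
force: [-0.3, 0.5, 0.4]
opening: 0.0638
gripper_force: 0.0
```

```bash
python3 - <<'E'
from h import *
o=get_obs();print(o["tool_pos"],o["opening"])
p,d=snapshot("side");S=cloud("side",d)
for c,h in(((.6345,.208),.08),((.669,.005),.121)):
    q=S[(np.hypot(S[...,0]-c[0],S[...,1]-c[1])<.04)&(S[...,2]>h-.025)&(S[...,2]<h+.012)]
    print(len(q),[np.round(a,4) for a in cv2.minEnclosingCircle(q[:,:2].astype(np.float32))],q[:,2].max())
cv2.imwrite("pics/s8.png",cv2.convertScaleAbs(cv2.resize(p[60:220,200:360,::-1],(600,600),interpolation=2),alpha=2))
E
```

```text
[0.63481904 0.20752867 0.10644751] 0.06376146948197257
79 [array([0.6344, 0.2081]), np.float64(0.0149)] 0.0826230933288475
209 [array([0.6685, 0.005 ]), np.float64(0.0239)] 0.12258350578758685
```

View pics/s8.png

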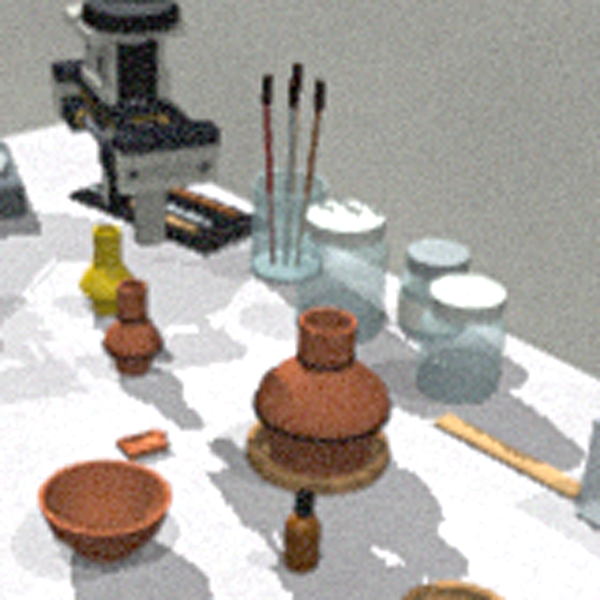

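The large pot stands in its rest (crop 320,400; its top at z≈0.122). The gripper is over the terracotta tiny pot, with the yellow one behind it. I'm descending to grasp.

Emit:
{"name": "step_arm", "arguments": {"steps": [[[0,0,0.2,0,0,0],[0,0,0.45,0,0,0],[0,0,0.65,0,0,0],[0,0,0.76,0,0,0],[0,0,0.82,0,0,0],[0,0,0.82,0,0,0],[0,0,0.82,0,0,0]]]}}

```text
clock: 16.3
tool_pos: [0.6346, 0.2083, 0.0241]
orientation: [-179.9, -0.1, -17.1]
force: [-0.7, 0.4, 0.4]
opening: 0.0637
gripper_force: 0.0
```

Emit:
{"name": "step_arm", "arguments": {"steps": [[[0,0,0,0,0,0],[0,0,0,0,0,0],[0,0,0,0,0,0],[0,0,0,0,0,0],[0,0,0,0,0,0],[0,0,0,0,0,0],[0,0,0,0,0,0],[0,0,0,0,0,0],[0,0,0,0,0,0]]], "jaw": 255}}

```text
clock: 17.2
tool_pos: [0.6339, 0.2082, 0.0231]
orientation: [-180.0, -0.0, -17.1]
force: [-0.1, -0.4, 0.6]
opening: 0.0252
gripper_force: 30.0
```

Emit:
{"name": "step_arm", "arguments": {"steps": [[[0,0,-0.05,0,0,0],[0,0,-0.2,0,0,0],[0,0,-0.45,0,0,0],[0,0,-0.7,0,0,0],[0,0,-0.9,0,0,0],[0,0,-0.95,0,0,0]]]}}

```text
clock: 17.8
tool_pos: [0.6355, 0.2089, 0.1221]
orientation: [-179.8, -0.2, -17.1]
force: [-0.6, -0.3, -1.6]
opening: 0.0251
gripper_force: 30.0
```

Emit:
{"name": "step_arm", "arguments": {"steps": [[[-0.02,0.1,0,0,0,0],[-0.06,0.3,0,0,0,0],[-0.11,0.55,0,0,0,0],[-0.17,0.81,0,0,0,0]]]}}

```text
clock: 18.2
tool_pos: [0.5919, 0.1342, 0.1163]
orientation: [179.9, 0.1, -17.1]
force: [-0.5, 0.1, -1.7]
opening: 0.0254
gripper_force: 30.0
```

Emit:
{"name": "step_arm", "arguments": {"steps": [[[-0.06,0.3,0,0,0,0],[-0.11,0.55,0,0,0,0],[-0.17,0.81,0,0,0,0]]]}}

```text
clock: 18.5
tool_pos: [0.5516, 0.0616, 0.1167]
orientation: [179.9, 0.1, -17.1]
force: [-0.2, -0.4, -1.5]
opening: 0.0257
gripper_force: 30.0
```

Emit:
{"name": "step_arm", "arguments": {"steps": [[[-0.06,0.3,0,0,0,0],[-0.11,0.55,0,0,0,0],[-0.17,0.81,0,0,0,0]]]}}

```text
clock: 18.8
tool_pos: [0.5114, -0.0107, 0.1168]
orientation: [179.9, 0.1, -17.1]
force: [1.5, 0.2, -1.6]
opening: 0.0259
gripper_force: 30.0
```

Emit:
{"name": "step_arm", "arguments": {"steps": [[[-0.06,0.3,0,0,0,0],[-0.11,0.55,0,0,0,0],[-0.17,0.81,0,0,0,0]]]}}

```text
clock: 19.1
tool_pos: [0.4713, -0.0828, 0.1169]
orientation: [180.0, 0.1, -17.1]
force: [0.4, -0.2, -1.6]
opening: 0.0255
gripper_force: 30.0
```

Emit:
{"name": "step_arm", "arguments": {"steps": [[[-0.06,0.3,0,0,0,0],[-0.11,0.55,0,0,0,0],[-0.15,0.73,0,0,0,0],[-0.16,0.79,0,0,0,0],[-0.16,0.79,0,0,0,0],[-0.16,0.79,0,0,0,0],[-0.16,0.79,0,0,0,0]]]}}

```text
clock: 19.8
tool_pos: [0.4352, -0.1518, 0.1178]
orientation: [180.0, 0.0, -17.1]
force: [-0.3, -0.3, -0.7]
opening: 0.0251
gripper_force: 30.0
```

```bash
python3 - <<'E'
from h import *
o=get_obs();print(o["tool_pos"],o["force"],o["opening"])
p,d=snapshot("side");S=cloud("side",d)
q=S[(np.hypot(S[...,0]-.435,S[...,1]+.1525)<.05)&(S[...,2]>.09)&(S[...,2]<.137)]
print(len(q),[np.round(a,4) for a in cv2.minEnclosingCircle(q[:,:2].astype(np.float32))],q[:,2].min())
E
```

```text
[ 0.4351616  -0.15176007  0.11783349] [-0.34119024 -0.27719467 -0.7113463 ] 0.025098799634915618
303 [array([ 0.4354, -0.1512]), np.float64(0.0269)] 0.09414903949705568
```

Emit:
{"name": "step_arm", "arguments": {"steps": [[[0,0,0.15,0,0,0],[0,0,0.35,0,0,0],[0,0,0.55,0,0,0],[0,0,0.7,0,0,0],[0,0,0.79,0,0,0],[0,0,0.84,0,0,0],[0,0,0.86,0,0,0],[0,0,0.87,0,0,0],[0,0,0.88,0,0,0],[0,0,0.89,0,0,0],[0,0,0.895,0,0,0],[0,0,0.9,0,0,0],[0,0,0.9,0,0,0]]]}}

```text
clock: 21.15
tool_pos: [0.435, -0.1523, 0.0281]
orientation: [-180.0, -0.0, -17.1]
force: [0.2, -0.3, -1.4]
opening: 0.0252
gripper_force: 30.0
```

Emit:
{"name": "step_arm", "arguments": {"steps": [[[0,0,0.005,0,0,0],[0,0,0.01,0,0,0],[0,0,0.01,0,0,0],[0,0,0.01,0,0,0]]]}}

```text
clock: 21.55
tool_pos: [0.4355, -0.1523, 0.028]
orientation: [180.0, -0.1, -17.1]
force: [-1.9, 1.1, 10.5]
opening: 0.0253
gripper_force: 30.0
```

Emit:
{"name": "step_arm", "arguments": {"steps": [[[0,0,0,0,0,0],[0,0,0,0,0,0],[0,0,0,0,0,0],[0,0,0,0,0,0],[0,0,-0.1,0,0,0],[0,0,-0.3,0,0,0],[0,0,-0.6,0,0,0],[0,0,-1,0,0,0],[0,0,-1,0,0,0]]], "jaw": 50}}

```text
clock: 22.45
tool_pos: [0.4385, -0.1526, 0.1327]
orientation: [-179.9, -0.5, -17.1]
force: [-0.2, 0.3, -0.4]
opening: 0.0706
gripper_force: 0.0
```

Emit:
{"name": "step_arm", "arguments": {"steps": [[[0.15,0.25,0,0,0,0],[0.3,0.5,0,0,0,0],[0.45,0.76,0,0,0,0]]]}}

```text
clock: 22.75
tool_pos: [0.456, -0.239, 0.1278]
orientation: [-180.0, -0.1, -17.1]
force: [0.4, 0.0, -0.2]
opening: 0.0707
gripper_force: 0.0
```

Emit:
{"name": "step_arm", "arguments": {"steps": [[[0.15,0.25,0,0,0,0],[0.3,0.5,0,0,0,0],[0.45,0.76,0,0,0,0]]]}}

```text
clock: 23.05
tool_pos: [0.4764, -0.3252, 0.1274]
orientation: [180.0, -0.0, -17.1]
force: [0.1, 0.2, -0.1]
opening: 0.0705
gripper_force: 0.0
```

Emit:
{"name": "step_arm", "arguments": {"steps": [[[0.15,0.25,0,0,0,0],[0.3,0.5,0,0,0,0],[0.44,0.77,0,0,0,0],[0.44,0.77,0,0,0,0],[0.44,0.77,0,0,0,0],[0.44,0.77,0,0,0,0]]]}}

```text
clock: 23.65
tool_pos: [0.4953, -0.4101, 0.1271]
orientation: [-180.0, 0.0, -17.1]
force: [-0.6, -0.0, 0.3]
opening: 0.0706
gripper_force: 0.0
```

```bash
python3 - <<'E'
from h import *
o=get_obs();print(o["tool_pos"],o["opening"])
p,d=snapshot("side");S=cloud("side",d)
for c,h in(((.435,-.1525),.085),((.496,-.411),.092)):
    q=S[(np.hypot(S[...,0]-c[0],S[...,1]-c[1])<.04)&(S[...,2]>h-.025)&(S[...,2]<h+.012)]
    print(len(q),[np.round(a,4) for a in cv2.minEnclosingCircle(q[:,:2].astype(np.float32))],q[:,2].max())
E
```

```text
[ 0.49531381 -0.4100674   0.12712872] 0.07055175755671785
154 [array([ 0.4366, -0.1522]), np.float64(0.0148)] 0.08654158048541744
303 [array([ 0.4965, -0.4101]), np.float64(0.0174)] 0.093424220276763
```

Tiny is seated, with its top at z≈0.086. Next I'll grasp the small pot.

Emit:
{"name": "step_arm", "arguments": {"steps": [[[0.01,0,0.3,0,0,0],[0.01,0,0.55,0,0,0],[0.01,0,0.75,0,0,0],[0.01,0,0.86,0,0,0],[0.01,0,0.91,0,0,0],[0.01,0,0.91,0,0,0],[0.01,0,0.91,0,0,0]]]}}

```text
clock: 24.4
tool_pos: [0.4973, -0.4111, 0.0372]
orientation: [180.0, -0.1, -17.1]
force: [-0.1, 1.2, 0.3]
opening: 0.0703
gripper_force: 0.0
```

Emit:
{"name": "step_arm", "arguments": {"steps": [[[0,0,0,0,0,0],[0,0,0,0,0,0],[0,0,0,0,0,0],[0,0,0,0,0,0],[0,0,0,0,0,0],[0,0,0,0,0,0],[0,0,0,0,0,0],[0,0,0,0,0,0],[0,0,0,0,0,0]]], "jaw": 255}}

```text
clock: 25.3
tool_pos: [0.4966, -0.4109, 0.0361]
orientation: [180.0, 0.0, -17.1]
force: [-0.5, 0.1, 0.1]
opening: 0.0318
gripper_force: 30.0
```

Emit:
{"name": "step_arm", "arguments": {"steps": [[[0,0,-0.05,0,0,0],[0,0,-0.2,0,0,0],[0,0,-0.4,0,0,0],[0,0,-0.55,0,0,0],[0,0,-0.6,0,0,0]]]}}

```text
clock: 25.8
tool_pos: [0.4974, -0.4112, 0.0979]
orientation: [180.0, -0.1, -17.1]
force: [0.2, -0.5, -2.0]
opening: 0.0313
gripper_force: 30.0
```

Emit:
{"name": "step_arm", "arguments": {"steps": [[[0.02,-0.1,0,0,0,0],[0.05,-0.3,0,0,0,0],[0.09,-0.5,0,0,0,0],[0.13,-0.73,0,0,0,0]]]}}

```text
clock: 26.2
tool_pos: [0.5301, -0.3436, 0.0947]
orientation: [-180.0, 0.1, -17.2]
force: [0.6, 0.1, -1.8]
opening: 0.0311
gripper_force: 30.0
```

Emit:
{"name": "step_arm", "arguments": {"steps": [[[0.04,-0.25,0,0,0,0],[0.09,-0.5,0,0,0,0],[0.13,-0.73,0,0,0,0]]]}}

```text
clock: 26.5
tool_pos: [0.5643, -0.2771, 0.0948]
orientation: [-180.0, 0.1, -17.1]
force: [0.0, 0.1, -2.1]
opening: 0.0313
gripper_force: 30.0
```

Emit:
{"name": "step_arm", "arguments": {"steps": [[[0.04,-0.25,0,0,0,0],[0.09,-0.5,0,0,0,0],[0.12,-0.67,0,0,0,0],[0.13,-0.73,0,0,0,0],[0.13,-0.73,0,0,0,0],[0.13,-0.73,0,0,0,0],[0.13,-0.73,0,0,0,0]]]}}

```text
clock: 27.2
tool_pos: [0.5978, -0.2138, 0.0959]
orientation: [180.0, 0.0, -17.2]
force: [-0.9, 0.6, -1.4]
opening: 0.0314
gripper_force: 30.0
```

```bash
python3 - <<'E'
from h import *
o=get_obs();print(o["tool_pos"],o["force"],o["opening"])
p,d=snapshot("side");S=cloud("side",d)
q=S[(np.hypot(S[...,0]-.5986,S[...,1]+.2137)<.06)&(S[...,2]>.05)&(S[...,2]<.112)]
print(len(q),[np.round(a,4) for a in cv2.minEnclosingCircle(q[:,:2].astype(np.float32))],q[:,2].min())
E
```

```text
[ 0.59780661 -0.21377677  0.09593996] [-0.92405583  0.63341239 -1.39892677] 0.0313512979089016
491 [array([ 0.5949, -0.2153]), np.float64(0.0349)] 0.05741678552217801
```

Emit:
{"name": "step_arm", "arguments": {"steps": [[[0.02,0,0.12,0,0,0],[0.02,0,0.25,0,0,0],[0.02,0,0.36,0,0,0],[0.02,0,0.44,0,0,0],[0.02,0,0.49,0,0,0],[0.02,0,0.51,0,0,0],[0.02,0,0.52,0,0,0],[0.02,0,0.53,0,0,0],[0.02,0,0.54,0,0,0],[0.02,0,0.55,0,0,0],[0.02,0,0.555,0,0,0],[0.02,0,0.555,0,0,0],[0.02,0,0.555,0,0,0]]]}}

```text
clock: 28.55
tool_pos: [0.6005, -0.2137, 0.041]
orientation: [-180.0, -0.0, -17.1]
force: [-1.2, 0.2, 2.1]
opening: 0.0312
gripper_force: 30.0
```

Emit:
{"name": "step_arm", "arguments": {"steps": [[[0,0,0,0,0,0],[0,0,0,0,0,0],[0,0,0,0,0,0],[0,0,0,0,0,0],[0,0,0,0,0,0],[0,0,-0.1,0,0,0],[0,0,-0.3,0,0,0],[0,0,-0.6,0,0,0],[0,0,-1,0,0,0],[0,0,-1,0,0,0]]], "jaw": 30}}

```text
clock: 29.55
tool_pos: [0.6039, -0.2146, 0.1477]
orientation: [-180.0, -0.6, -17.1]
force: [0.9, 0.3, 0.5]
opening: 0.0774
gripper_force: 0.0
```

Emit:
{"name": "step_arm", "arguments": {"steps": [[[-0.22,0.17,0,0,0,0],[-0.45,0.35,0,0,0,0],[-0.67,0.53,0,0,0,0]]]}}

```text
clock: 29.85
tool_pos: [0.5198, -0.2447, 0.1412]
orientation: [-180.0, -0.0, -17.1]
force: [0.3, -0.7, 0.4]
opening: 0.0771
gripper_force: 0.0
```

Emit:
{"name": "step_arm", "arguments": {"steps": [[[-0.22,0.17,0,0,0,0],[-0.45,0.35,0,0,0,0],[-0.67,0.53,0,0,0,0]]]}}

```text
clock: 30.15
tool_pos: [0.44, -0.2758, 0.1413]
orientation: [180.0, -0.1, -17.1]
force: [0.2, -0.3, 0.6]
opening: 0.0775
gripper_force: 0.0
```

Emit:
{"name": "step_arm", "arguments": {"steps": [[[-0.22,0.17,0,0,0,0],[-0.45,0.35,0,0,0,0],[-0.67,0.53,0,0,0,0],[-0.67,0.53,0,0,0,0],[-0.67,0.53,0,0,0,0],[-0.67,0.53,0,0,0,0]]]}}

```text
clock: 30.75
tool_pos: [0.3621, -0.3065, 0.1411]
orientation: [180.0, -0.1, -17.1]
force: [1.8, -0.6, -0.7]
opening: 0.0772
gripper_force: 0.0
```

```bash
python3 - <<'E'
from h import *
o=get_obs();print(o["tool_pos"],o["opening"],o["joint_pos"])
p,d=snapshot("side");S=cloud("side",d)
for c,h in(((.5986,-.2137),.097),((.3615,-.307),.104)):
    q=S[(np.hypot(S[...,0]-c[0],S[...,1]-c[1])<.04)&(S[...,2]>h-.025)&(S[...,2]<h+.012)]
    print(len(q),[np.round(a,4) for a in cv2.minEnclosingCircle(q[:,:2].astype(np.float32))],q[:,2].max())
E
```

```text
[ 0.36213162 -0.3065034   0.14109294] 0.07724320495433509 [-1.63914617e+01  4.20033420e+00 -2.86790342e+01  8.89431699e-03
 -5.70515208e+01  8.92753449e+01]
139 [array([ 0.6005, -0.2137]), np.float64(0.0165)] 0.0992262982538159
382 [array([ 0.3619, -0.3071]), np.float64(0.0203)] 0.10617131380751449
```

Small is seated. Next is the medium pot.

Emit:
{"name": "step_arm", "arguments": {"steps": [[[0,0,0.3,0,0,0],[0,0,0.55,0,0,0],[0,0,0.75,0,0,0],[0,0,0.87,0,0,0],[0,0,0.93,0,0,0],[0,0,0.93,0,0,0],[0,0,0.93,0,0,0]]]}}

```text
clock: 31.5
tool_pos: [0.362, -0.3065, 0.048]
orientation: [180.0, -0.0, -17.1]
force: [-0.8, 0.2, -0.2]
opening: 0.0775
gripper_force: 0.0
```

Emit:
{"name": "step_arm", "arguments": {"steps": [[[0,0,0,0,0,0],[0,0,0,0,0,0],[0,0,0,0,0,0],[0,0,0,0,0,0],[0,0,0,0,0,0],[0,0,0,0,0,0],[0,0,0,0,0,0],[0,0,0,0,0,0],[0,0,0,0,0,0]]], "jaw": 255}}

```text
clock: 32.4
tool_pos: [0.3614, -0.3065, 0.0476]
orientation: [180.0, -0.0, -17.1]
force: [-0.7, -1.2, 1.8]
opening: 0.038
gripper_force: 30.0
```

The opening of 38 mm matches. I'm carrying it high over the placed tiny pot and the bowl to the medium rest, bowed slightly outward to stay in reach.

Emit:
{"name": "step_arm", "arguments": {"steps": [[[0,0,-0.05,0,0,0],[0,0,-0.2,0,0,0],[0,0,-0.4,0,0,0],[0,0,-0.65,0,0,0],[0,0,-0.9,0,0,0],[0,0,-1,0,0,0]]]}}

```text
clock: 33.0
tool_pos: [0.362, -0.3066, 0.1495]
orientation: [-180.0, -0.1, -17.1]
force: [1.4, -0.3, -4.9]
opening: 0.038
gripper_force: 30.0
```

Emit:
{"name": "step_arm", "arguments": {"steps": [[[0,-0.1,-0.1,0,0,0],[0,-0.25,-0.2,0,0,0],[0,-0.45,-0.25,0,0,0],[-0.01,-0.68,-0.25,0,0,0],[-0.02,-0.9,-0.25,0,0,0]]]}}

```text
clock: 33.5
tool_pos: [0.3853, -0.2183, 0.1717]
orientation: [-180.0, 0.1, -17.2]
force: [0.5, -0.1, -3.9]
opening: 0.0379
gripper_force: 30.0
```

Emit:
{"name": "step_arm", "arguments": {"steps": [[[-0.01,-0.3,0,0,0,0],[-0.01,-0.6,0,0,0,0],[-0.02,-0.9,0,0,0,0]]]}}

```text
clock: 33.8
tool_pos: [0.4098, -0.1315, 0.1716]
orientation: [180.0, 0.1, -17.1]
force: [1.0, 0.3, -4.0]
opening: 0.038
gripper_force: 30.0
```

Emit:
{"name": "step_arm", "arguments": {"steps": [[[-0.01,-0.3,0,0,0,0],[-0.01,-0.6,0,0,0,0],[-0.02,-0.9,0,0,0,0]]]}}

```text
clock: 34.1
tool_pos: [0.4343, -0.0449, 0.1716]
orientation: [180.0, 0.1, -17.1]
force: [-0.0, -0.9, -4.5]
opening: 0.0381
gripper_force: 30.0
```

Emit:
{"name": "step_arm", "arguments": {"steps": [[[-0.01,-0.3,0,0,0,0],[-0.01,-0.6,0,0,0,0],[-0.02,-0.9,0,0,0,0]]]}}

```text
clock: 34.4
tool_pos: [0.4588, 0.0415, 0.1716]
orientation: [180.0, 0.1, -17.1]
force: [0.7, -0.6, -3.6]
opening: 0.0378
gripper_force: 30.0
```

Emit:
{"name": "step_arm", "arguments": {"steps": [[[-0.05,-0.3,0,0,0,0],[-0.11,-0.6,0,0,0,0],[-0.16,-0.9,0,0,0,0]]]}}

```text
clock: 34.7
tool_pos: [0.4696, 0.1321, 0.1714]
orientation: [179.9, 0.1, -17.1]
force: [1.0, -0.8, -4.0]
opening: 0.0382
gripper_force: 30.0
```

Emit:
{"name": "step_arm", "arguments": {"steps": [[[-0.05,-0.3,0,0,0,0],[-0.11,-0.6,0,0,0,0],[-0.16,-0.9,0,0,0,0]]]}}

```text
clock: 35.0
tool_pos: [0.4808, 0.2227, 0.1713]
orientation: [179.9, 0.1, -17.1]
force: [0.6, 0.7, -4.2]
opening: 0.0379
gripper_force: 30.0
```

Emit:
{"name": "step_arm", "arguments": {"steps": [[[-0.05,-0.3,0,0,0,0],[-0.11,-0.6,0,0,0,0],[-0.16,-0.9,0,0,0,0]]]}}

```text
clock: 35.3
tool_pos: [0.4919, 0.3134, 0.1712]
orientation: [179.9, 0.1, -17.1]
force: [0.5, 0.5, -3.9]
opening: 0.0379
gripper_force: 30.0
```

Emit:
{"name": "step_arm", "arguments": {"steps": [[[-0.05,-0.3,0,0,0,0],[-0.11,-0.6,0,0,0,0],[-0.15,-0.8,0,0,0,0],[-0.17,-0.91,0,0,0,0],[-0.17,-0.91,0,0,0,0],[-0.17,-0.91,0,0,0,0],[-0.17,-0.91,0,0,0,0]]]}}

```text
clock: 36.0
tool_pos: [0.5035, 0.4032, 0.1724]
orientation: [180.0, 0.0, -17.2]
force: [0.3, 0.4, -3.5]
opening: 0.0381
gripper_force: 30.0
```

```bash
python3 - <<'E'
from h import *
o=get_obs();print(o["tool_pos"],o["force"],o["opening"])
p,d=snapshot("side");S=cloud("side",d)
q=S[(np.hypot(S[...,0]-.5033,S[...,1]-.4044)<.07)&(S[...,2]>.11)&(S[...,2]<.185)]
print(len(q),[np.round(a,4) for a in cv2.minEnclosingCircle(q[:,:2].astype(np.float32))],q[:,2].min())
E
```

```text
[0.5034599  0.40316099 0.17239419] [ 0.32142153  0.42523509 -3.54194187] 0.03807473265181456
442 [array([0.5013, 0.3988]), np.float64(0.0434)] 0.12443164661429339
```

Emit:
{"name": "step_arm", "arguments": {"steps": [[[0,0,0.15,0,0,0],[0,0,0.35,0,0,0],[0,0,0.55,0,0,0],[0,0,0.72,0,0,0],[0,0,0.85,0,0,0],[0,0,0.93,0,0,0],[0,0,0.98,0,0,0]]]}}

```text
clock: 36.75
tool_pos: [0.5039, 0.4039, 0.0743]
orientation: [180.0, -0.0, -17.1]
force: [-0.1, -0.3, -3.7]
opening: 0.0382
gripper_force: 30.0
```

Emit:
{"name": "step_arm", "arguments": {"steps": [[[0,0,0.05,0,0,0],[0,0,0.1,0,0,0],[0,0,0.14,0,0,0],[0,0,0.16,0,0,0],[0,0,0.17,0,0,0],[0,0,0.18,0,0,0],[0,0,0.19,0,0,0],[0,0,0.2,0,0,0],[0,0,0.205,0,0,0],[0,0,0.21,0,0,0],[0,0,0.21,0,0,0],[0,0,0.21,0,0,0]]]}}

```text
clock: 37.95
tool_pos: [0.5038, 0.4041, 0.0536]
orientation: [-180.0, -0.0, -17.1]
force: [-0.2, 0.1, -3.8]
opening: 0.0378
gripper_force: 30.0
```

Emit:
{"name": "step_arm", "arguments": {"steps": [[[0,0,0.005,0,0,0],[0,0,0.01,0,0,0],[0,0,0.014,0,0,0],[0,0,0.014,0,0,0],[0,0,0.014,0,0,0]]]}}

```text
clock: 38.45
tool_pos: [0.504, 0.4041, 0.0527]
orientation: [-180.0, -0.0, -17.1]
force: [-1.9, -1.2, 3.9]
opening: 0.0377
gripper_force: 30.0
```

Seated. I'm releasing, lifting clear and taking a final look.

Emit:
{"name": "step_arm", "arguments": {"steps": [[[0,0,0,0,0,0],[0,0,0,0,0,0],[0,0,0,0,0,0],[0,0,0,0,0,0],[0,0,0,0,0,0],[0,0,-0.1,0,0,0],[0,0,-0.3,0,0,0],[0,0,-0.6,0,0,0],[0,0,-1,0,0,0],[0,0,-1,0,0,0]]], "jaw": 20}}

```text
clock: 39.45
tool_pos: [0.5065, 0.4067, 0.1594]
orientation: [-179.5, -0.3, -17.1]
force: [0.9, 0.5, 1.1]
opening: 0.0807
gripper_force: 0.0
```

Emit:
{"name": "step_arm", "arguments": {"steps": [[[0,0,-0.3,0,0,0],[0,0,-0.6,0,0,0],[0,0,-0.6,0,0,0],[0,0,-0.6,0,0,0],[0,0,-0.6,0,0,0]]]}}

```text
clock: 39.95
tool_pos: [0.5034, 0.4038, 0.2118]
orientation: [180.0, 0.0, -17.1]
force: [-0.8, -0.6, -0.6]
opening: 0.0805
gripper_force: 0.0
```

```bash
python3 - <<'E'
from h import *
p,d=snapshot("side");S=cloud("side",d)
cv2.imwrite("pics/end.png",cv2.convertScaleAbs(cv2.resize(p[:,:,::-1],(768,576),interpolation=2),alpha=1.8))
R=dict(tiny=(.435,-.1525),small=(.5986,-.2137),medium=(.5033,.4044),large=(.6682,.0054))
for k,c in R.items():
    h=POT[k][2]+.005
    q=S[(np.hypot(S[...,0]-c[0],S[...,1]-c[1])<.04)&(S[...,2]>h-.025)&(S[...,2]<h+.012)]
    print(k,c,len(q),[np.round(a,4) for a in cv2.minEnclosingCircle(q[:,:2].astype(np.float32))],"top",np.percentile(q[:,2],97).round(4),"want",h)
E
```

```text
tiny (0.435, -0.1525) 150 [array([ 0.4349, -0.1496]), np.float64(0.0154)] top 0.0858 want 0.085
small (0.5986, -0.2137) 186 [array([ 0.6001, -0.2143]), np.float64(0.0171)] top 0.0976 want 0.097
medium (0.5033, 0.4044) 125 [array([0.5024, 0.4023]), np.float64(0.0212)] top 0.1098 want 0.109
large (0.6682, 0.0054) 211 [array([0.6681, 0.0058]), np.float64(0.0237)] top 0.1215 want 0.12100000000000001
```

View pics/end.png

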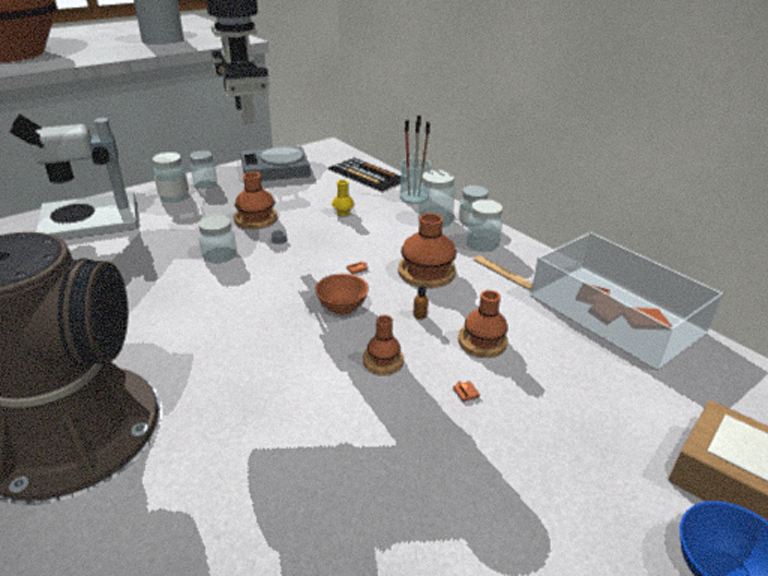

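All four pots stand upright in their own rests: tiny at (384,345), small (485,325), medium (255,203) and large (430,250). Their rim heights are right, the bowl and jar haven't moved, and the gripper is clear.

```bash
python3 -c "
from plant import *
print(close_job())"
```

```text
the job is handed in; nothing more can be done
None
```

The job is handed in at about 40 s: all four pots stand upright and fully down in their own rests, and the bowl and jar are where they were; the first grip on the large pot caught only its rim, so I lifted it about 10 mm, set it back down gently and took hold again lower on the neck.

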